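# Start up the panel saw: extractor, scoring blade, main blade

### The arm

A 6-joint arm with a two-finger parallel gripper is mounted at the origin on the work surface. World frame = base frame: x ahead of the robot, y to its left, z up, the work surface at z = 0. Lengths are in mm, angles in degrees, forces in N, time in s.
With the tool pointing down it reaches from about 300 to 850 mm from the base axis. Payload 4.2 kg.
Tool frame: the origin (TCP) lies midway between the tips of the shut fingers; the grasp point (between the pads) lies 19 mm behind it; z points along the fingers, y is the line along which they close (so a half turn about z gives the same grasp; the last joint's range is limited). The gripper opens to 91 mm and grips with 3 to 60 N. Pads are 32 mm wide; open, the fingers measure 118 mm over their backs; the gripper's body (76 mm by 178 mm) begins 60 mm behind the grasp point.
Start: joints at [65.432, 18.312, 89.639, -0, 72.044, -1.146], TCP at [228.571, 527.635, 213.976] pointing down, gripper open.
Joint ranges: [-177.97, 177.97], [-48.28, 115.42], [12.27, 149.76], [-77.06, 257.06], [2.81, 150.46], [-146.56, 146.56]. Speed limits (degrees/s): [147.25, 147.25, 180, 180, 180, 180].

### API

Orientations are given as [roll, pitch, yaw] about the fixed x, y, z axes, in that order (R = Rz(yaw) Ry(pitch) Rx(roll)).
In Python, from workcell import env gives the robot as it stands.
- The arm moves only by the tool send_rows, never from a script. Its argument "steps" is a list that holds one entry, the list of rows, each a list of 5 numbers: the shift along the tool's x, y, z scaled (see below), then the turn about the tool's z scaled (see below), then the opening, from 0 (shut) to 1 (fully open). In form: [[[dx, dy, dz, yaw, fingers], ...]]. A call has 1 to 5 rows; each row shifts and turns the commanded pose from where the row before left it, along the tool's axes as they then stand; what a row does not reach is not made up. The controller multiplies each number of a shift by 0.04 m and each number of a turn by 0.12 rad. A row lasts 1/12 s, in which the tool goes at most 41.7 mm and 7.16 degrees, less where a joint would pass 70% of its speed; a pose out of reach is approached as far as the arm can. A call with a number of a shift or a turn outside -1 to 1 is refused whole. A call with a gripper value outside its range is refused whole. The fingers move at their own pace and stop on an object; "squeeze" is the grip in N (left out, the last holds). Time passes only in rows, so rows that do not move let the fingers close. It gives the time, the measured TCP pose, the force, the opening and the grip force at its end, in the units of the state.
- env.state(): the state, without advancing time (a new reading comes with each control period).
- env.grab_frame(name): name is "side" or "top" or "wrist"; returns a dict with "pixels" (384x512x3 uint8, red, green, blue), "depth" (384x512 float32, mm along the optical axis (not along the pixel's ray), 0 where there is no reading), "intrinsics" (3x3 intrinsics, pixels), "cam_to_world" (4x4, takes a point from camera to world coordinates). Camera axes: x right, y down, z forward; pixel columns grow to the right and rows downward; lengths in mm; the calibration is good to about 2 mm. The wrist camera is an equidistant fisheye: a pixel r from the principal point sees the ray r / f radians off the axis. A picture is of the moment at which its call begins.
- env.job_done(): hands the job in; it is judged then, once.
The state is a dict: "time_s": time; "qpos": joint angles; "qvel": joint speeds; "effort": joint torques, N m; "ee_pos": TCP position; "ee_rot": TCP orientation; "force": force on the tool from outside, world axes, zero at the start; "torque": the same for the moment, N m; "gripper_width": finger opening in mm; "gripper_force": force on a finger pad.
Only numpy, scipy, OpenCV 4.12 (cv2) and the standard library are available. Lean on these libraries where they do the work, as an engineer would, in place of code of your own. Each camera call takes 0.05 s, during which the arm holds its last target. There are 200 camera calls.

### The job

Get the panel saw running, pressing everything with the fingertips only. First press the big round key of the extractor's remote fully down and let it up again, leaving the remote lying where it is; then push down the raised end of the rocker on the scoring blade's switch box until it is fully over, and last push the square start key of the main blade fully in. Leave the remote's small key, the mushroom stop button and everything else on the table alone.

Things in the scene. Friction and masses are not known exactly. Their poses are not given: they have to be found in the camera images.
- remote: the dust extractor's remote: black hand-held slab 115 (x) x 50 (y) x 24 (z) mm, about 250 g, lying loose and flat, keys up. Origin at the centre of its underside; x runs from the small key to the big key, z up. It must stay lying where it is
- big_key_top (a point): centre of the top of the remote's big round key (24 mm across; its top is 33 mm above the table, 9 mm proud of the remote), moves with the key; 22 mm from the remote's origin along its +x
- big_key (a joint): travel of the big key in m: 0 up, 0.005 fully down; pressed straight down; a spring of about 4 N returns it when let go
- small_key (a joint): travel in m (0 to 0.003) of the remote's small round key (12 mm across, 6 mm proud, 54 mm from the big key): turns the extractor off, not to be pressed
- rocker_box: the scoring blade's switch box, fixed, grey, 110 (x) x 66 (y) x 40 (z) mm, with a black rocker paddle (60 mm along x, 30 mm wide) hinged over its middle. Origin at the centre of its underside; x runs towards the rocker's raised end
- rocker_raised_end (a point): where to press the rocker: a point on the top face of its raised end (the end with a thin white line), 23 mm from the hinge line, 62 mm above the table at the start; moves with the rocker. The point's x runs along the rocker from the hinge to this end and tilts with it
- rocker (a joint): angle of the rocker in rad: about 0 off (this end up), 0.4 fully over, on (this end down; the point sinks by about 9 mm). Takes about 2 N at this point, more nearer the hinge, has no spring and stays where it is left
- start_box: the main blade's start/stop box, fixed, grey, 130 (x) x 72 (y) x 40 (z) mm. Origin at the centre of its underside; x runs from the stop mushroom to the start key
- start_key_top (a point): centre of the top of the square black start key (26 x 26 mm, its top 56 mm above the table, 16 mm proud of the box), 34 mm from the box's origin along its +x; moves with the key
- start_key (a joint): travel of the start key in m: about 0 out, 0.008 fully in. Takes about 2.5 N straight down, has no spring and stays in once pressed
- stop_knob (a joint): travel in m (0 to 0.005) of the stop button on the same box, a round mushroom 40 mm across whose top is 68 mm above the table, 68 mm from the start key: not to be pressed
- screwdriver: bystander, loose: screwdriver, 190 mm, lying along its x; origin at the underside
- offcut: bystander, loose: hardwood offcut 100 x 36 x 22 mm, lying; origin at the centre of its underside
- tape: bystander, loose: steel tape measure in a grey case, 65 mm across, 32 mm high; origin under its centre
- glue: bystander, loose: white glue bottle, 60 mm wide, 170 mm tall, standing; origin under its centre
- hammer: bystander, loose: hammer, 280 mm, lying along its x; origin at the underside
- push_stick: bystander, loose: plywood push stick 300 mm long, 12 mm thick, lying; origin under its middle
- tin: bystander, loose: open aluminium tin, 70 mm wide, 90 mm tall; origin under its centre
Mind the look-alikes: they are no part of the job. What is shaped like the start_box but turquoise or yellow is not meant. What is shaped like the rocker_box but green is not meant.

How it is judged:
By the outcome, as a careful person would: the job done as asked, in the order asked, and still so for the second after the job is handed in, with the robot touching nothing.
It also fails if it takes over 48 s, if anything falls off the work surface, if the arm or the gripper's body presses on something with over 40 N, if the wrist force passes 120 N, or if a joint passes its speed limit or range.

## Working session

There is one attempt and no reset: what is moved stays moved. The work goes in short steps, Python scripts to look and compute and a tool call to move; the robot and the scene stay as the last step left them, time stands still between calls to the robot, and variables do not carry over. Pictures are saved under pics/ and viewed, at most 10 in all, crops included, and the job is handed in when it is done.

Besides the shell and the picture viewer there is one more tool, called after ">>>" as name([rows], argument=value, ...), one row to a line, values as JSON. send_rows: Moves the arm, as the interface text tells. Shifts and turns lie within -1 to 1; 1 stands for 0.04 m of shift or 0.12 rad of turn. Its arguments: {"type":"object","properties":{"steps":{"type":"array"},"squeeze":{"type":"number"}},"required":["steps"]}

```bash
mkdir -p pics; python3 - <<'E'
from workcell import env
import cv2,numpy as np
for n in("top","side"):
    f=env.grab_frame(n); cv2.imwrite(f"pics/{n}0.png",f["pixels"][:,:,::-1]); np.savez(f"{n}0.npz",**f)
    print(n,f["intrinsics"].tolist(),np.round(f["cam_to_world"],3).tolist())
s=env.state();print(s)
E
```

```text
top [[431.62524873276, 0.0, 256.0125416672309], [0.0, 431.62524873276, 186.41644500763297], [0.0, 0.0, 1.0]] [[-0.002, -0.985, 0.17, 286.799], [-1.0, 0.006, 0.024, -6.472], [-0.025, -0.17, -0.985, 1462.085], [0.0, 0.0, 0.0, 1.0]]
side [[392.904955796121, 0.0, 252.21197301274236], [0.0, 392.904955796121, 189.89305087287573], [0.0, 0.0, 1.0]] [[0.897, -0.224, 0.381, 0.952], [-0.442, -0.477, 0.76, -1055.242], [0.011, -0.85, -0.527, 812.632], [0.0, 0.0, 0.0, 1.0]]
{'time_s': 0.1, 'qpos': array([ 6.54301102e+01,  1.83482769e+01,  8.97005532e+01, -1.55367947e-03,
        7.20426266e+01, -1.14507213e+00]), 'qvel': array([ 0.03926749, -0.08439565, -0.12692615,  0.04850553,  0.00034479,
        0.02397491]), 'effort': array([ 4.18642694e-04, -4.13334632e+01, -2.32509381e+01,  7.29189254e-02,
        4.21779219e-02, -3.44709110e-05]), 'ee_pos': array([228.39933379, 527.19736777, 213.19364362]), 'ee_rot': array([-1.79908532e+02, -3.50733974e-04,  1.56575662e+02]), 'force': array([0.69529156, 0.19190811, 0.52279648]), 'torque': array([0.02084332, 0.01270781, 0.04244083]), 'gripper_force': 0.0, 'gripper_width': 90.85471910421924}
```

View pics/top0.png

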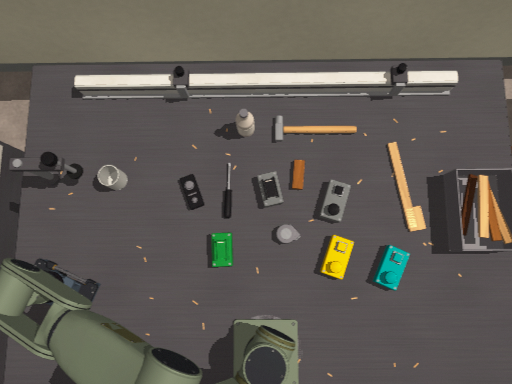

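View pics/side0.png

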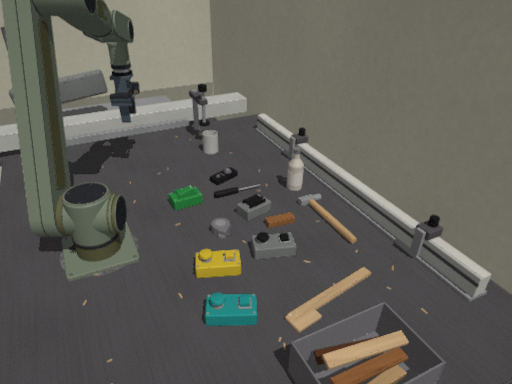

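The top view shows the remote at (192,192). The grey rocker box is at (270,189) and its green look-alike at (222,250). The grey start box is at (336,201), with yellow (338,257) and turquoise (392,268) look-alikes. I choose the black remote and the two grey boxes, and check them in a close crop.

```bash
python3 - <<'E'
import cv2,numpy as np
a=cv2.imread("pics/top0.png");b=cv2.imread("pics/side0.png")
r=lambda i,x,y,w,h,s:cv2.resize(i[y:y+h,x:x+w],None,fx=s,fy=s,interpolation=cv2.INTER_CUBIC)
A=r(a,170,160,195,70,4);B=r(b,200,155,110,110,2.6)
A=cv2.convertScaleAbs(A,alpha=1.5)
B=cv2.convertScaleAbs(B,alpha=1.5)
o=np.zeros((A.shape[0]+B.shape[0],A.shape[1],3),np.uint8);o[:A.shape[0]]=A;o[A.shape[0]:,:B.shape[1]]=B
cv2.imwrite("pics/crop.png",o);print(o.shape)
E
```

```text
(566, 780, 3)
```

View pics/crop.png

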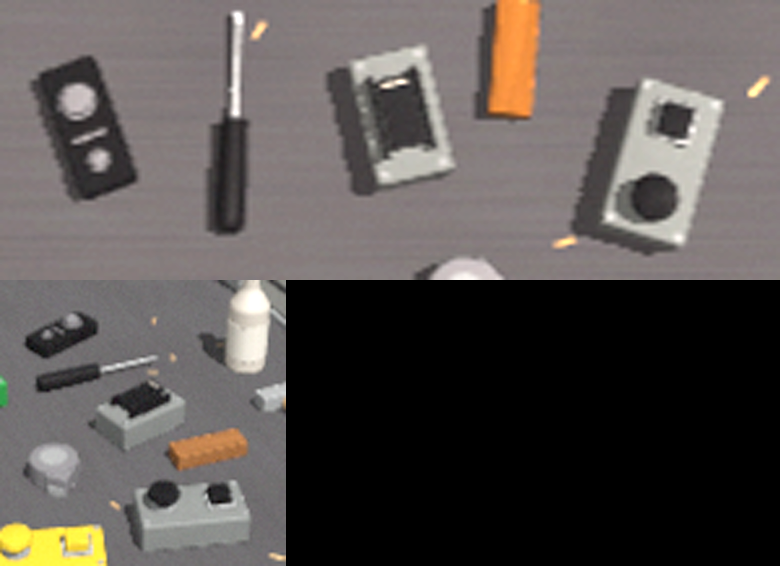

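The crop confirms the choice. The big key is at top px (189.5,185) and the small key at (194.5,200). The white line on the raised rocker end is at (268.5,181), the start key at (339,190) and the mushroom at (334,209).

```bash
cat > h.py <<'E'
import numpy as np,cv2
def ray(f,p,z,fish=False):
    K=f["intrinsics"];T=f["cam_to_world"]
    v=np.array([(p[0]-K[0,2])/K[0,0],(p[1]-K[1,2])/K[1,1],1.])
    if fish:
        r=np.hypot(v[0],v[1]);v=np.array([v[0]/r*np.sin(r),v[1]/r*np.sin(r),np.cos(r)]) if r>1e-9 else v
    d=T[:3,:3]@v;o=T[:3,3]
    return (o+d*(z-o[2])/d[2])
def blobs(f,m,z,box,amin=8,fish=False):
    x,y,w,h=box;s=np.zeros(m.shape,np.uint8);s[y:y+h,x:x+w]=m[y:y+h,x:x+w]
    n,l,st,c=cv2.connectedComponentsWithStats(s)
    out=[]
    for i in range(1,n):
        if st[i,4]>=amin:
            r=cv2.minAreaRect(cv2.findContours((l==i).astype(np.uint8),0,2)[0][0])
            W=ray(f,c[i],z,fish);out.append((c[i].round(1).tolist(),int(st[i,4]),W[:2].round(1).tolist(),np.round(np.array(r[1]),1).tolist(),round(r[2],1)))
    return out
E
python3 - <<'E'
from h import *
f=np.load("top0.npz");g=cv2.cvtColor(f["pixels"],cv2.COLOR_RGB2GRAY).astype(int)
hs=cv2.cvtColor(f["pixels"],cv2.COLOR_RGB2HSV)
print("remote keys",blobs(f,(g>60).astype(np.uint8),33,(183,178,18,27)))
print("remote keys only-z",blobs(f,(g>75).astype(np.uint8),33,(183,178,18,27),3))
gb=((g>75)&(hs[:,:,1]<60)).astype(np.uint8)
print("boxes",blobs(f,gb,40,(255,168,32,42),60),blobs(f,gb,40,(315,176,40,48),60))
dk=(g<40).astype(np.uint8)
print("paddle",blobs(f,dk,57,(262,178,18,24)))
print("start/stop",blobs(f,dk,56,(331,183,16,32)))
for n,p,z in(("big",(189.4,184.9),33),("small",(194.4,199.9),30),("rock",(268.4,181.2),63),("rockc",(270.5,188.2),57.5),("start",(339.1,189.9),56),("stop",(333.6,209.1),68)):
    print(n,ray(f,p,z).round(1), f["depth"][int(round(p[1])),int(round(p[0]))])
E
```

```text
remote keys [([198.5, 183.0], 50, [546.6, 222.4], [14.0, 5.0], 90.0), ([189.0, 184.9], 72, [540.4, 254.5], [8.0, 8.0], 90.0), ([191.9, 193.6], 17, [510.5, 243.7], [1.8, 8.5], 63.4), ([183.7, 201.4], 16, [484.0, 270.9], [2.0, 7.0], 0.0), ([194.4, 199.5], 29, [490.4, 234.8], [5.0, 5.0], 90.0)]
remote keys only-z [([198.7, 182.2], 37, [549.3, 221.6], [12.0, 4.0], 90.0), ([189.1, 184.9], 66, [540.1, 254.1], [8.0, 8.0], 90.0), ([192.1, 193.6], 12, [510.5, 243.2], [1.1, 8.5], 68.2), ([194.2, 199.6], 25, [490.2, 235.5], [4.9, 4.5], 63.4), ([183.4, 202.4], 8, [480.9, 271.8], [1.0, 4.0], 0.0)]
boxes [([274.0, 186.5], 830, [531.7, -32.2], [41.0, 31.0], 90.0)] [([338.4, 197.1], 1312, [494.8, -245.2], [47.0, 39.0], 90.0)]
paddle [([273.2, 180.7], 9, [548.4, -29.5], [5.3, 1.4], 78.7), ([268.6, 189.0], 73, [520.7, -14.0], [14.7, 10.5], 39.8)]
start/stop [([337.8, 189.1], 38, [518.9, -241.6], [6.3, 7.0], 18.4), ([333.2, 208.8], 54, [453.9, -224.2], [10.0, 6.0], 90.0)]
big [540.2 253.   33. ] 1456.0537
small [489.5 235.4  30. ] 1449.0098
rock [545.6 -13.5  63. ] 1428.356
rockc [523.1 -20.3  57.5] 1427.0885
start [ 516.3 -245.6   56. ] 1417.9479
stop [ 451.6 -223.7   68. ] 1396.6731
```

>>> send_rows([
  [[-0.82,-0.27,0,0,0],[-0.82,-0.27,0,0,0],[-0.82,-0.27,0,0,0],[-0.82,-0.27,0,0,0],[-0.82,-0.27,0,0,0]],
])

```text
time_s: 0.52
ee_pos: [358.3, 411.6, 213.6]
ee_rot: [-180.0, -0.0, 156.6]
force: [-0.2, 0.6, 0.7]
gripper_width: 60.6
gripper_force: 0.0
```

>>> send_rows([
  [[-0.82,-0.27,0,0,0],[-0.82,-0.27,0,0,0],[-0.82,-0.27,0,0,0],[-0.82,-0.27,0,0,0],[-0.82,-0.27,0,0,0]],
])

```text
time_s: 0.93
ee_pos: [487.5, 296.7, 213.6]
ee_rot: [-180.0, -0.0, 156.6]
force: [0.2, 1.7, -0.2]
gripper_width: 27.3
gripper_force: 0.0
```

>>> send_rows([
  [[-0.82,-0.27,0,0,0],[-0.82,-0.27,0,0,0],[0,0,0,0.97,0],[0,0,0,0.97,0],[0,0,0,0.97,0]],
])

```text
time_s: 1.35
ee_pos: [538.5, 251.3, 213.2]
ee_rot: [-179.9, -0.0, 136.1]
force: [0.8, 0.2, -0.8]
gripper_width: 0.1
gripper_force: 0.0
```

>>> send_rows([
  [[0,0,0,0.97,0],[0,0,0,0.97,0],[0,0,0,0.97,0],[0,0,0,0.97,0],[0,0,0,0,0]],
])

```text
time_s: 1.77
ee_pos: [538.0, 252.1, 213.5]
ee_rot: [-179.9, 0.0, 109.8]
force: [-0.7, 0.4, 0.6]
gripper_width: 0.3
gripper_force: 0.0
```

```bash
python3 - <<'E'
from workcell import env
import cv2,numpy as np
f=env.grab_frame("wrist"); cv2.imwrite("pics/w1.png",f["pixels"][:,:,::-1]); np.savez("w1.npz",**f)
s=env.state();print(s["time_s"],s["ee_pos"],s["ee_rot"],s["gripper_width"],s["force"]);print(f["intrinsics"],f["cam_to_world"].round(3))
E
```

```text
1.8167 [537.98968814 252.12053386 213.49481265] [-1.79946048e+02  2.35141926e-03  1.10030247e+02] 0.2906976824884553 [-0.03046207 -0.24219857 -0.54267084]
[[297.31863964   0.         257.64824065]
 [  0.         297.31863964 189.72806028]
 [  0.           0.           1.        ]] [[ 9.41000e-01  3.27000e-01  8.50000e-02  5.12990e+02]
 [ 3.38000e-01 -9.08000e-01 -2.47000e-01  3.21188e+02]
 [-3.00000e-03  2.61000e-01 -9.65000e-01  3.84163e+02]
 [ 0.00000e+00  0.00000e+00  0.00000e+00  1.00000e+00]]
```

View pics/w1.png

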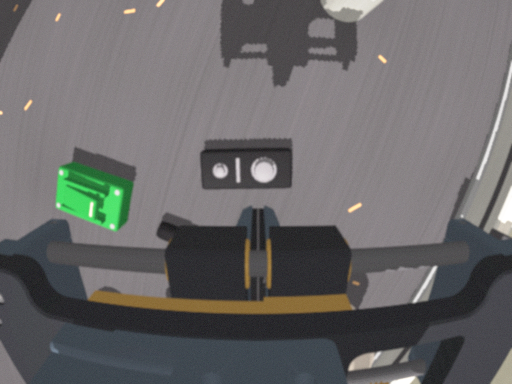

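The wrist view shows the remote with the big key at about (263,169) and the small key at (220,170), next to the shut fingertips at (258,215).

```bash
python3 - <<'E'
from h import *
f=np.load("w1.npz");g=cv2.cvtColor(f["pixels"],cv2.COLOR_RGB2GRAY).astype(int)
b=blobs(f,(g>90).astype(np.uint8),33,(206,154,80,30),20,True)
for q in b:print(q)
print("tips",ray(f,(258,210),213,True))
E
```

```text
([237.5, 170.0], 152, [512.7, 246.4], [26.0, 5.0], 90.0)
([263.3, 169.7], 573, [541.9, 257.3], [26.9, 25.8], 21.8)
([219.9, 170.5], 222, [492.8, 238.7], [15.0, 16.0], 90.0)
tips [532.60898372 265.49627609 213.        ]
```

>>> send_rows([
  [[0.05,0.1,0.8,0,0],[0,0,0.8,0,0],[0,0,0.8,0,0],[0,0,0.8,0,0],[0,0,0.8,0,0]],
])

```text
time_s: 2.23
ee_pos: [541.1, 255.5, 52.6]
ee_rot: [180.0, -0.0, 110.1]
force: [0.6, -0.4, -0.5]
gripper_width: 0.5
gripper_force: 0.0
```

>>> send_rows([
  [[0,0,0.2,0,0],[0,0,0.15,0,0],[0,0,0,0,0],[0,0,0,0,0]],
])

```text
time_s: 2.57
ee_pos: [542.5, 256.1, 41.5]
ee_rot: [179.8, -0.0, 109.9]
force: [-0.4, 0.0, 0.5]
gripper_width: 0.5
gripper_force: 0.0
```

```bash
python3 - <<'E'
from workcell import env
import cv2,numpy as np
f=env.grab_frame("wrist"); a=f["pixels"][120:270,180:340,::-1]; cv2.imwrite("pics/w2.png",cv2.resize(a,None,fx=3,fy=3))
s=env.state();print(s["time_s"],s["ee_pos"],s["ee_rot"],s["gripper_width"],s["force"])
E
```

```text
2.6167 [542.68303651 256.1533238   41.88888469] [ 1.79784312e+02 -2.15283733e-02  1.09926513e+02] 0.7022889937027184 [-0.21351864  0.67999848  0.03290652]
```

View pics/w2.png

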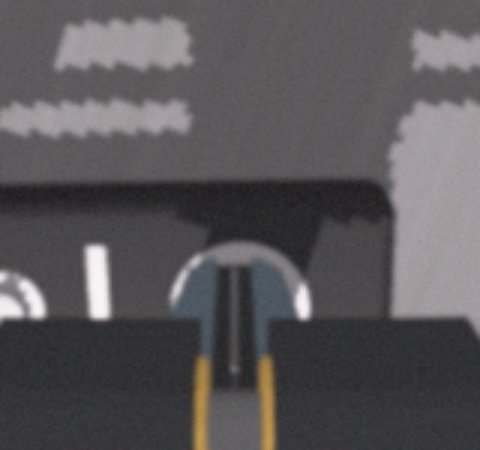

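The fingertips sit centred over the big key, at crop (235,290), and the small key is clear on the left.

>>> send_rows([
  [[0,0,0.1,0,0],[0,0,0.1,0,0],[0,0,0.03,0,0],[0,0,0,0,0]],
])

```text
time_s: 2.95
ee_pos: [542.0, 255.8, 31.2]
ee_rot: [179.9, -0.0, 109.9]
force: [0.8, 0.8, 1.8]
gripper_width: 0.5
gripper_force: 1.1
```

>>> send_rows([
  [[0,0,0.06,0,0],[0,0,0.06,0,0],[0,0,0,0,0]],
])

```text
time_s: 3.2
ee_pos: [542.0, 255.8, 28.1]
ee_rot: [179.9, -0.0, 109.9]
force: [-2.5, -1.7, 13.5]
gripper_width: 0.8
gripper_force: 6.6
```

>>> send_rows([
  [[0,0,0.02,0,0],[0,0,0,0,0],[0,0,-0.2,0,0],[0,0,-0.3,0,0],[0,0,-0.5,0,0]],
])

```text
time_s: 3.62
ee_pos: [539.5, 254.7, 63.7]
ee_rot: [-179.7, 0.0, 109.9]
force: [-0.5, 0.4, 0.0]
gripper_width: 0.9
gripper_force: 0.0
```

>>> send_rows([
  [[0,0,-1,0,0],[0,0,-1,0,0],[0,0,-1,0,0],[0,0,0,0,0],[0,0,0,0,0]],
])

```text
time_s: 4.03
ee_pos: [542.3, 255.9, 187.6]
ee_rot: [179.7, -0.0, 109.9]
force: [-0.7, -0.4, -0.1]
gripper_width: 0.6
gripper_force: 0.0
```

```bash
python3 - <<'E'
from workcell import env
from h import *
f=env.grab_frame("wrist");cv2.imwrite("pics/w3.png",f["pixels"][:,:,::-1])
s=env.state();print(s["time_s"],s["ee_pos"],s["ee_rot"])
g=cv2.cvtColor(f["pixels"],cv2.COLOR_RGB2GRAY).astype(int)
for q in blobs(f,(g>90).astype(np.uint8),33,(190,140,110,60),20,True):print(q)
f=env.grab_frame("top");g=cv2.cvtColor(f["pixels"],cv2.COLOR_RGB2GRAY).astype(int)
E
```

```text
4.0833 [540.95571786 255.32643962 185.19423469] [ 1.79998407e+02 -2.10009648e-03  1.09894130e+02]
([257.0, 169.7], 1602, [538.2, 263.7], [109.0, 59.0], -0.0)
([230.6, 176.7], 168, [513.1, 246.2], [27.0, 6.0], 90.0)
([258.2, 175.9], 660, [542.0, 257.5], [28.3, 28.3], 45.0)
([211.8, 176.8], 251, [492.9, 238.9], [17.0, 17.0], 90.0)
```

The key is up and the remote has not moved: (542.0,257.5) now against (541.9,257.3) before. Next I go over the rocker box.

>>> send_rows([
  [[-0.79,-0.29,0,0,0],[-0.79,-0.29,0,0,0],[-0.79,-0.29,0,0,0],[-0.79,-0.29,0,0,0]],
])

```text
time_s: 4.47
ee_pos: [539.0, 119.4, 182.5]
ee_rot: [-179.7, -0.0, 109.9]
force: [0.4, 0.4, -1.5]
gripper_width: 0.4
gripper_force: 0.0
```

>>> send_rows([
  [[-0.79,-0.29,0,0,0],[-0.79,-0.29,0,0,0],[-0.79,-0.29,0,0,0],[-0.79,-0.29,0,0,0],[0,0,0,0,0]],
])

```text
time_s: 4.88
ee_pos: [538.4, -18.8, 182.7]
ee_rot: [-179.7, 0.0, 109.6]
force: [0.9, -0.4, -0.8]
gripper_width: 0.5
gripper_force: 0.0
```

>>> send_rows([
  [[0,0,0,0,0],[0,0,0,0,0]],
])

```text
time_s: 5.05
ee_pos: [539.2, -13.4, 183.5]
ee_rot: [-179.8, -0.1, 109.9]
force: [-0.1, -0.5, -0.2]
gripper_width: 0.5
gripper_force: 0.0
```

```bash
python3 - <<'E'
from workcell import env
from h import *
f=env.grab_frame("wrist");np.savez("w4.npz",**f)
a=f["pixels"][60:260,130:380,::-1]; cv2.imwrite("pics/w4.png",cv2.resize(a,None,fx=3,fy=3))
s=env.state();print(s["time_s"],s["ee_pos"],s["ee_rot"])
E
```

```text
5.1 [539.40759888 -12.90176765 183.86046727] [-1.79872559e+02 -9.37825154e-02  1.09925432e+02]
```

View pics/w4.png

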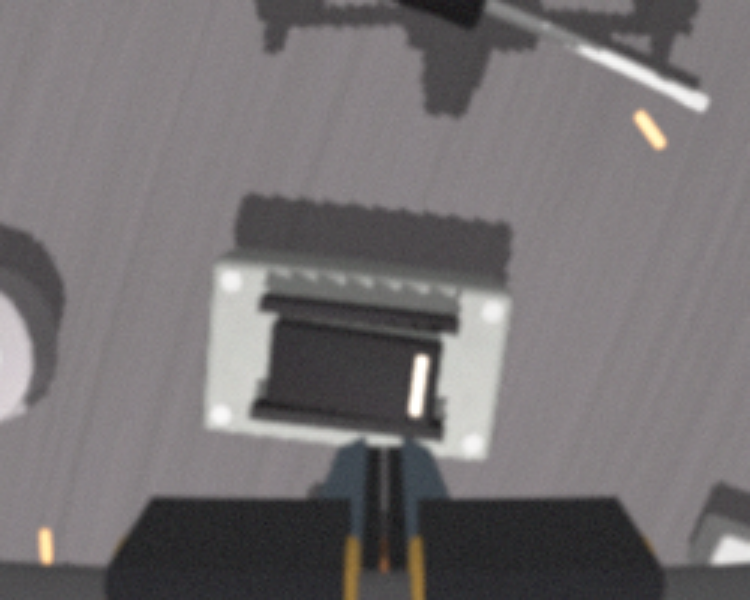

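The crop shows the rocker paddle between two dark side rails, with its white line at crop (418,385). I'll check the rail heights with the depth image before choosing the finger orientation.

```bash
python3 - <<'E'
from h import *
f=np.load("w4.npz");D=f["depth"]
def P(cx,cy):
    p=(130+(cx+.5)/3-.5,60+(cy+.5)/3-.5);d=float(D[int(round(p[1])),int(round(p[0]))])
    if d==0:return None
    K=f["intrinsics"];T=f["cam_to_world"];u=(p[0]-K[0,2])/K[0,0];v=(p[1]-K[1,2])/K[0,0];r=np.hypot(u,v);c=np.array([u,v,0])*np.tan(r)/r;c[2]=1
    return (T[:3,:3]@(c*d)+T[:3,3]).round(1)
for x in(285,345,400,430):
    print("x",x,[P(x,y)[2] for y in range(262,450,9)])
for n,q in dict(line=(418,385),mid=(350,370),lowend=(285,370),upend=(437,390),rail1=(360,312),rail1b=(455,322),rail2=(345,418),tl=(232,280),tr=(492,312),bl=(220,414),br=(473,443)).items():print(n,q,P(*q))
for n,q,z in(("line",(418,385),63.),("mid",(353,370),57.5)):
    p=(130+(q[0]+.5)/3-.5,60+(q[1]+.5)/3-.5);print(n,ray(f,p,z,True).round(1))
c=np.mean([ray(f,(130+(q[0]+.5)/3-.5,60+(q[1]+.5)/3-.5),40.,True) for q in((232,280),(492,312),(220,414),(473,443))],0);print("boxc",c)
a,b=[ray(f,(130+(q[0]+.5)/3-.5,60+(q[1]+.5)/3-.5),40.,True) for q in((232,280),(492,312))];print("dir",b-a,np.degrees(np.arctan2((b-a)[1],(b-a)[0])))
a,b=[ray(f,(130+(q[0]+.5)/3-.5,60+(q[1]+.5)/3-.5),40.,True) for q in((220,414),(473,443))];print("dir",b-a,np.degrees(np.arctan2((b-a)[1],(b-a)[0])))
E
```

```text
x 285 [np.float64(31.8), np.float64(40.3), np.float64(41.2), np.float64(39.8), np.float64(50.9), np.float64(53.2), np.float64(44.6), np.float64(54.4), np.float64(53.8), np.float64(54.8), np.float64(55.1), np.float64(54.4), np.float64(53.8), np.float64(54.7), np.float64(54.3), np.float64(54.0), np.float64(48.9), np.float64(53.0), np.float64(39.5), np.float64(39.1), np.float64(0.5)]
x 345 [np.float64(10.2), np.float64(38.2), np.float64(40.7), np.float64(40.4), np.float64(40.6), np.float64(54.7), np.float64(53.7), np.float64(39.9), np.float64(55.6), np.float64(58.4), np.float64(57.9), np.float64(57.7), np.float64(58.6), np.float64(56.7), np.float64(57.8), np.float64(58.6), np.float64(57.5), np.float64(52.0), np.float64(54.2), np.float64(39.5), np.float64(39.5)]
x 400 [np.float64(0.2), np.float64(26.0), np.float64(38.9), np.float64(40.9), np.float64(40.4), np.float64(40.3), np.float64(53.5), np.float64(51.9), np.float64(54.7), np.float64(61.8), np.float64(61.0), np.float64(59.0), np.float64(60.4), np.float64(60.7), np.float64(61.4), np.float64(61.1), np.float64(62.2), np.float64(60.9), n
[... 347 characters left out ...]
np.float64(61.6), np.float64(61.6), np.float64(49.5), np.float64(53.7), np.float64(41.0)]
line (418, 385) [549.7 -12.9  63.5]
mid (350, 370) [526.7 -17.3  57.5]
lowend (285, 370) [505.5 -25.9  53.8]
upend (437, 390) [557.2 -13.8  57.3]
rail1 (360, 312) [523.2   2.4  54.5]
rail1b (455, 322) [555.3   9.8  51.7]
rail2 (345, 418) [531.  -35.6  52.3]
tl (232, 280) [476.4  -4.6  39.7]
tr (492, 312) [568.1  16.1  40.4]
bl (220, 414) [487.3 -53.6  40.8]
br (473, 443) [579.1 -31.6  42.5]
line [549.8 -13.   63. ]
mid [527.6 -16.9  57.5]
boxc [527.85539302 -18.68362191  40.        ]
dir [91.72280929 20.63346961  0.        ] 12.677908614585393
dir [92.33708018 21.58524964  0.        ] 13.157518131989923
```

Hinge is at about (527,-19.5), direction 13°. The rails stand 53–54 mm high, roughly 34 mm apart. I'll turn the tool so the narrow side of the shut fingers goes between the rails.

>>> send_rows([
  [[0,0,0,-1,0],[0,0,0,-1,0],[0,0,0,-1,0],[0,0,0,-1,0],[0,0,0,-1,0]],
])

```text
time_s: 5.52
ee_pos: [539.8, -12.1, 184.6]
ee_rot: [-180.0, -0.1, 144.7]
force: [-0.2, 0.2, -0.4]
gripper_width: 0.8
gripper_force: 0.0
```

>>> send_rows([
  [[0,0,0,-1,0],[0,0,0,-1,0],[0,0,0,-1,0],[0,0,0,-1,0],[0,0,0,-1,0]],
])

```text
time_s: 5.93
ee_pos: [539.8, -12.1, 184.6]
ee_rot: [180.0, -0.1, 179.1]
force: [-0.3, -0.0, 0.1]
gripper_width: 0.2
gripper_force: 0.0
```

>>> send_rows([
  [[0,0,0,-1,0],[0,0,0,-1,0],[0,0,0,0,0],[0,0,0,0,0],[0,0,0,0,0]],
])

```text
time_s: 6.35
ee_pos: [539.9, -12.9, 184.9]
ee_rot: [180.0, -0.0, -167.7]
force: [-0.4, 0.5, -0.6]
gripper_width: 0.3
gripper_force: 0.0
```

```bash
python3 - <<'E'
from workcell import env
from h import *
f=env.grab_frame("wrist");np.savez("w5.npz",**f)
a=f["pixels"][60:260,130:380,::-1]; cv2.imwrite("pics/w5.png",cv2.resize(a,None,fx=3,fy=3))
s=env.state();print(s["time_s"],s["ee_pos"],s["ee_rot"],s["qpos"].round(1))
E
```

```text
6.4 [539.97982431 -13.13046423 184.94689613] [ 1.79984313e+02 -1.74284348e-02 -1.67656833e+02] [  -2.6   16.4   96.8    0.    66.8 -105. ]
```

View pics/w5.png

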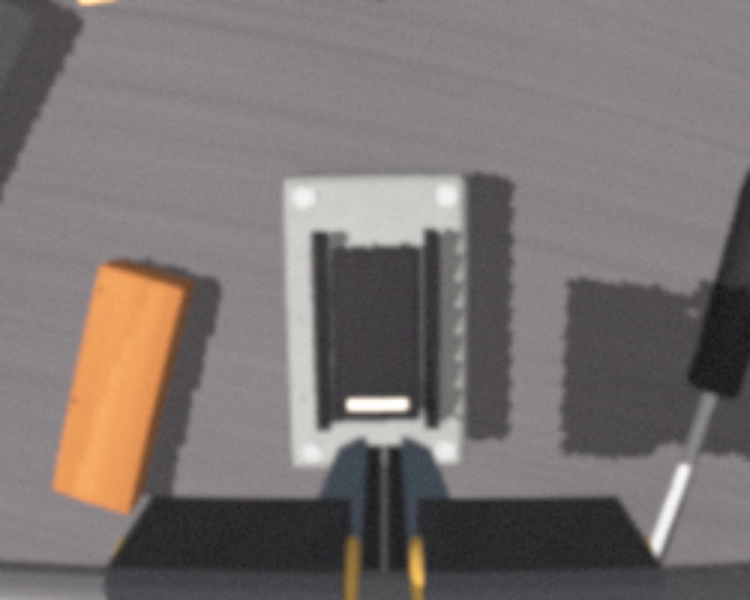

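The tool is now aligned with the rocker: the white line is at crop (378,404) and the fingers at (385,440). The box screws are at (303,196), (448,195), (312,453) and (444,450).

```bash
python3 - <<'E'
from h import *
f=np.load("w5.npz")
R=lambda q,z:ray(f,(130+(q[0]+.5)/3-.5,60+(q[1]+.5)/3-.5),z,True)[:2].round(1)
s=[R(q,40.) for q in((303,196),(448,195),(312,453),(444,450))];print("boxc",np.mean(s,0),"dir",np.degrees(np.arctan2(*((s[2]+s[3]-s[0]-s[1])[::-1]))))
L=R((378,404),63.);print("line",L)
h=np.array([527,-19.5]);u=np.array([np.cos(np.radians(12.7)),np.sin(np.radians(12.7))])
print("target",h+36*u)
E
```

```text
boxc [527.85  -18.425] dir 12.774781210242011
line [549.5 -13.1]
target [562.11924358 -11.58553664]
```

>>> send_rows([
  [[-0.57,-0.07,0.5,0,0],[0,0,0.8,0,0],[0,0,0.8,0,0],[0,0,0.6,0,0],[0,0,0,0,0]],
])

```text
time_s: 6.82
ee_pos: [559.1, -11.3, 72.3]
ee_rot: [179.8, -0.6, -167.7]
force: [-0.6, 0.1, 0.0]
gripper_width: 0.4
gripper_force: 0.0
```

>>> send_rows([
  [[0,0,0.1,0,0],[0,0,0,0,0],[0,0,0,0,0]],
])

```text
time_s: 7.07
ee_pos: [564.2, -11.6, 74.8]
ee_rot: [-180.0, 0.2, -167.6]
force: [-0.2, 0.1, -0.0]
gripper_width: 0.1
gripper_force: 0.0
```

>>> send_rows([
  [[0,0,0.1,0,0],[0,0,0.1,0,0],[0,0,0,0,0],[0,0,0,0,0]],
])

```text
time_s: 7.4
ee_pos: [562.9, -11.6, 65.3]
ee_rot: [180.0, 0.0, -167.6]
force: [0.6, -0.9, -0.4]
gripper_width: 0.5
gripper_force: 0.0
```

>>> send_rows([
  [[0,0,0.07,0,0],[0,0,0.07,0,0],[0,0,0.05,0,0],[0,0,0,0,0]],
])

```text
time_s: 7.73
ee_pos: [563.3, -11.6, 57.4]
ee_rot: [-180.0, 0.0, -167.6]
force: [0.6, -0.4, 1.3]
gripper_width: 0.2
gripper_force: 0.5
```

>>> send_rows([
  [[0,0,0.05,0,0],[0,0,0.05,0,0],[0,0,0,0,0]],
])

```text
time_s: 7.98
ee_pos: [563.6, -11.6, 54.2]
ee_rot: [-180.0, 0.1, -167.6]
force: [1.2, 0.5, 5.5]
gripper_width: 0.2
gripper_force: 2.7
```

>>> send_rows([
  [[0,0,0.03,0,0],[0,0,0,0,0]],
])

```text
time_s: 8.15
ee_pos: [563.7, -11.6, 54.0]
ee_rot: [-180.0, 0.1, -167.6]
force: [-0.2, 1.2, 11.1]
gripper_width: 0.6
gripper_force: 5.6
```

>>> send_rows([
  [[0,0,0.03,0,0],[0,0,0,0,0],[0,0,-0.2,0,0],[0,0,-0.4,0,0],[0,0,-0.8,0,0]],
])

```text
time_s: 8.57
ee_pos: [559.3, -11.6, 104.1]
ee_rot: [179.9, -0.6, -167.6]
force: [0.3, -0.3, -1.0]
gripper_width: 0.5
gripper_force: 0.0
```

>>> send_rows([
  [[0,0,-0.8,0,0],[0,0,-0.8,0,0],[0.57,0.07,0,0,0],[0,0,0,0,0],[0,0,0,0,0]],
])

```text
time_s: 8.98
ee_pos: [538.8, -13.8, 170.7]
ee_rot: [180.0, -0.1, -167.6]
force: [1.2, 0.5, -0.1]
gripper_width: 0.6
gripper_force: 0.0
```

```bash
python3 - <<'E'
from workcell import env
from h import *
s=env.state();print(s["time_s"],s["ee_pos"],s["ee_rot"])
for nm in("new","old"):
    f=env.grab_frame("wrist") if nm=="new" else np.load("w5.npz")
    K=f["intrinsics"];T=f["cam_to_world"];D=f["depth"].astype(float)
    v,u=np.mgrid[0:384,0:512];x=(u-K[0,2])/K[0,0];y=(v-K[1,2])/K[1,1];r=np.hypot(x,y)+1e-9
    t=np.tan(np.minimum(r,1.5))/r;P=np.stack([x*t*D,y*t*D,D],-1)@T[:3,:3].T+T[:3,3]
    h=np.array([527.6,-18.8]);a=np.radians(12.7)
    q=P[:,:,:2]-h;U=q@[np.cos(a),np.sin(a)];N=q@[-np.sin(a),np.cos(a)]
    for c in(-24,-12,0,12,23):
        m=(abs(U-c)<3)&(abs(N)<9)&(P[:,:,2]<70)&(P[:,:,2]>30);print(nm,c,m.sum(),np.median(P[:,:,2][m]).round(1))
E
```

```text
8.9833 [538.78786659 -13.82891804 170.73353586] [ 1.79973679e+02 -8.79301139e-02 -1.67611026e+02]
new -24 116 62.5
new -12 114 60.2
new 0 99 57.8
new 12 96 55.5
new 23 101 53.4
old -24 106 53.7
old -12 105 55.8
old 0 106 57.8
old 12 101 59.9
old 23 98 62.0
```

The rocker has flipped: the pressed end dropped from 62.0 to 53.4 mm (slope -0.194 rad against a +0.18 start) and the stop was hard at 11 N. Next is the start box.

>>> send_rows([
  [[0.25,-0.79,0,0,0],[0.25,-0.79,0,0,0],[0.25,-0.79,0,0,0],[0.25,-0.79,0,0,0],[0.25,-0.79,0,0,0]],
])

```text
time_s: 9.45
ee_pos: [524.9, -180.2, 169.5]
ee_rot: [179.9, -0.1, -167.6]
force: [-0.2, -0.2, -0.2]
gripper_width: 0.5
gripper_force: 0.0
```

>>> send_rows([
  [[0.25,-0.79,0,0,0],[0.25,-0.79,0,0,0],[0,0,0,1,0],[0,0,0,1,0],[0,0,0,1,0]],
])

```text
time_s: 9.87
ee_pos: [519.0, -245.7, 169.1]
ee_rot: [179.9, -0.2, 171.3]
force: [-0.7, 0.5, 0.5]
gripper_width: 0.7
gripper_force: 0.0
```

>>> send_rows([
  [[0,0,0,1,0],[0,0,0,0.5,0],[0,0,0,0,0],[0,0,0,0,0]],
])

```text
time_s: 10.2
ee_pos: [519.2, -244.8, 169.8]
ee_rot: [180.0, -0.1, 161.6]
force: [-0.2, -0.6, 0.3]
gripper_width: 0.1
gripper_force: 0.0
```

```bash
python3 - <<'E'
from workcell import env
from h import *
f=env.grab_frame("wrist");np.savez("w6.npz",**f)
a=f["pixels"][60:260,130:380,::-1]; cv2.imwrite("pics/w6.png",cv2.resize(a,None,fx=3,fy=3))
s=env.state();print(s["time_s"],s["ee_pos"],s["ee_rot"],s["qpos"].round(1))
E
```

```text
10.25 [ 519.21620117 -244.8262009   170.02139345] [ 1.79982752e+02 -1.02282244e-01  1.61556548e+02] [-26.4  20.   93.6   0.   66.4 -98. ]
```

View pics/w6.png

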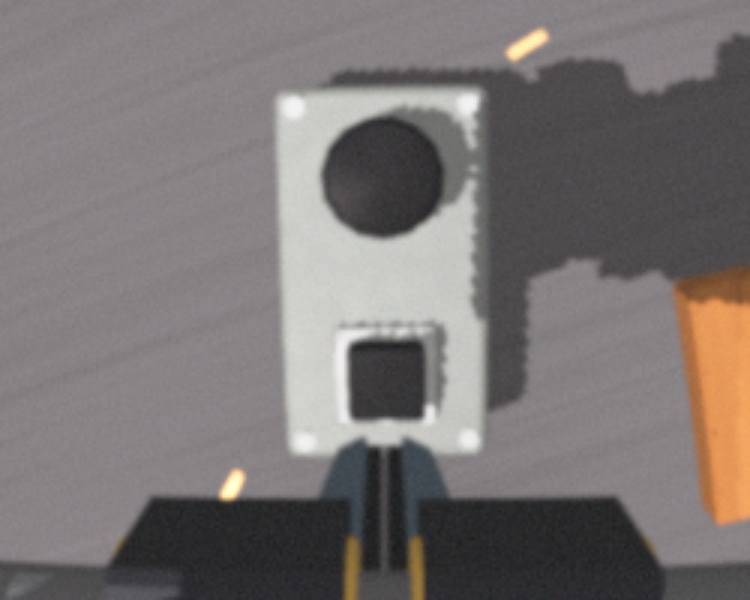

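The close view shows the start key at crop (387,380), inside a light collar at (340–437, 328–420). The mushroom is at (383,178), well clear of the fingers.

```bash
python3 - <<'E'
from h import *
f=np.load("w6.npz");D=f["depth"]
R=lambda q,z:ray(f,(130+(q[0]+.5)/3-.5,60+(q[1]+.5)/3-.5),z,True)[:2].round(1)
k=R((387,380),56.);m=R((383,178),68.);print("key",k,"stop",m,np.hypot(*(k-m)),R((351,380),56.),R((424,380),56.))
s=np.array([R(q,40.) for q in((292,107),(467,104),(305,441),(469,439))]);u=(s[2]+s[3]-s[0]-s[1]);u/=np.hypot(*u);print("boxc",s.mean(0),"key by box",s.mean(0)+34*u,u)
K=f["intrinsics"];T=f["cam_to_world"]
for q in((387,380),(343,380),(387,333),(387,425),(383,178),(330,300)):
    i=(130+q[0]/3,60+q[1]/3);x=(i[0]-K[0,2])/K[0,0];y=(i[1]-K[1,2])/K[1,1];r=np.hypot(x,y);t=np.tan(r)/r;d=float(D[round(i[1]),round(i[0])])
    print(q,(T[:3,:3]@np.array([x*t*d,y*t*d,d])+T[:3,3]).round(1))
E
```

```text
key [ 518.2 -244.1] stop [ 455.  -224.4] 66.1991691790766 [ 514.5 -255.4] [ 522.1 -232.6]
boxc [ 487.325 -235.125] key by box [ 519.80344382 -245.18236979] [ 0.95524835 -0.29580499]
(387, 380) [ 518.8 -244.    55.2]
(343, 380) [ 517.2 -259.4   42.3]
(387, 333) [ 506.2 -239.7   42.8]
(387, 425) [ 538.  -250.3   40.4]
(383, 178) [ 455.4 -224.2   66.6]
(330, 300) [ 489.6 -254.7   40.5]
```

>>> send_rows([
  [[0,0,0.7,0,0],[0,0,0.8,0,0],[0,0,0.7,0,0],[0,0,0.4,0,0],[0,0,0,0,0]],
])

```text
time_s: 10.67
ee_pos: [516.6, -243.5, 63.0]
ee_rot: [179.9, -0.5, 161.5]
force: [0.1, 0.5, 0.8]
gripper_width: 0.6
gripper_force: 0.0
```

>>> send_rows([
  [[0,0,0.05,0,0],[0,0,0.05,0,0],[0,0,0,0,0],[0,0,0,0,0]],
])

```text
time_s: 11.0
ee_pos: [520.0, -245.2, 64.4]
ee_rot: [-180.0, 0.1, 161.5]
force: [0.4, -1.0, 0.1]
gripper_width: 0.8
gripper_force: 0.0
```

>>> send_rows([
  [[0,0,0.1,0,0],[0,0,0.1,0,0],[0,0,0,0,0]],
])

```text
time_s: 11.25
ee_pos: [519.4, -245.0, 54.9]
ee_rot: [-180.0, 0.0, 161.5]
force: [0.1, -0.3, -0.4]
gripper_width: 0.5
gripper_force: 0.0
```

>>> send_rows([
  [[0,0,0.07,0,0],[0,0,0.07,0,0],[0,0,0,0,0]],
])

```text
time_s: 11.5
ee_pos: [519.3, -244.9, 49.2]
ee_rot: [180.0, 0.0, 161.5]
force: [0.2, -0.3, 0.4]
gripper_width: 0.5
gripper_force: 0.0
```

>>> send_rows([
  [[0,0,0.05,0,0],[0,0,0.03,0,0],[0,0,0,0,0]],
])

```text
time_s: 11.75
ee_pos: [519.3, -244.9, 48.0]
ee_rot: [180.0, 0.0, 161.5]
force: [-2.8, 0.4, 12.7]
gripper_width: 0.4
gripper_force: 6.3
```

>>> send_rows([
  [[0,0,0.03,0,0],[0,0,0,0,0],[0,0,-0.2,0,0],[0,0,-0.4,0,0],[0,0,-0.8,0,0]],
])

```text
time_s: 12.17
ee_pos: [516.5, -243.5, 98.3]
ee_rot: [179.9, -0.5, 161.5]
force: [0.9, 0.8, 0.0]
gripper_width: 0.3
gripper_force: 0.0
```

>>> send_rows([
  [[0,0,-0.8,0,0],[0,0,-0.8,0,0],[0,0,0,0,0],[0,0,0,0,0],[0,0,0,0,0]],
])

```text
time_s: 12.58
ee_pos: [518.5, -244.5, 164.2]
ee_rot: [180.0, -0.1, 161.5]
force: [-0.1, -0.2, -0.7]
gripper_width: 0.3
gripper_force: 0.0
```

```bash
python3 - <<'E'
from workcell import env
from h import *
s=env.state();print(s["time_s"],s["ee_pos"],s["force"])
f=env.grab_frame("wrist")
K=f["intrinsics"];T=f["cam_to_world"];D=f["depth"].astype(float)
v,u=np.mgrid[0:384,0:512];x=(u-K[0,2])/K[0,0];y=(v-K[1,2])/K[1,1];r=np.hypot(x,y)+1e-9
t=np.tan(np.minimum(r,1.5))/r;P=np.stack([x*t*D,y*t*D,D],-1)@T[:3,:3].T+T[:3,3]
for n,c in(("key",(518.5,-244.5)),("stop",(455,-224.3))):
    m=(np.hypot(*(P[:,:,:2]-c).transpose(2,0,1))<7)&(P[:,:,2]<80);print(n,m.sum(),np.median(P[:,:,2][m]).round(1))
f=env.grab_frame("top");cv2.imwrite("pics/top9.png",f["pixels"][:,:,::-1])
a=np.load("top0.npz")["pixels"];d=cv2.absdiff(a,f["pixels"]).max(2)
print("remote diff",d[170:215,175:210].max(), (d[170:215,175:210]>40).sum())
E
```

```text
12.5833 [ 518.48034001 -244.49219261  164.22117337] [-0.0537779  -0.24596171 -0.73432967]
key 147 47.7
stop 185 66.9
remote diff 7 0
```

View pics/top9.png

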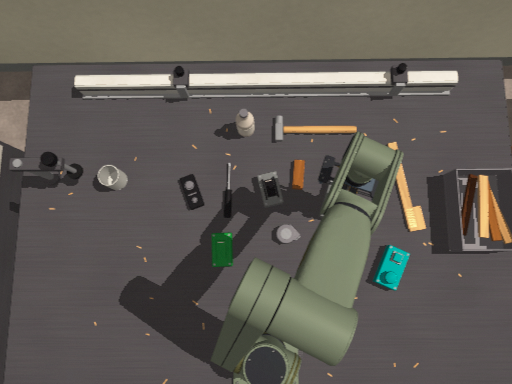

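The start key is in (top at 47.7 mm) and the mushroom is unchanged at 66.9 mm. In the top view the remote at (192,192) is pixel-identical to before, and the bystanders that are visible have not moved. The arm is clear, so I'm handing in.

```bash
python3 -c "
from workcell import env
print(env.job_done())"
```

```text
the job is handed in; nothing more can be done
None
```

I pressed the remote's big key down and let it up, pushed the scoring rocker fully over, then pushed the main start key fully in; the job is handed in at about 12.6 s, with no verdict shown.

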